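# Fit the chip tray so that it works the machine's tray switch

### The arm

A 6-joint arm with a two-finger parallel gripper is mounted at the origin on the work surface. World frame = base frame: x ahead of the robot, y to its left, z up, the work surface at z = 0. Lengths are in m, angles in rad, forces in N, time in s.
With the tool pointing down it reaches from about 0.35 to 0.775 m from the base axis. Payload 5.5 kg.
Tool frame: the origin (TCP) lies between the finger pads; the fingertips stand 25 mm ahead of it and the grasp point (between the pads) lies 6 mm ahead of it (nose_length is the distance from the TCP to the fingertips, in m); z points along the fingers, y is the direction in which the jaws open and shut (so a half turn about z gives the same grasp; the last joint's range is limited). The gripper opens to 85 mm and grips with 20 to 120 N. Pads are 22 mm wide; open, the fingers measure 114 mm over their backs; the gripper's body (76 mm by 85 mm) begins 54 mm behind the grasp point. The pads swing forward as they close: fully open they stand 13 mm farther back than shut.
Start: joints at [-1.272, 0.313, 0.046, 1.304, 0, 1.431], TCP at [0.244, -0.521, 0.256] pointing down, gripper open.
Joint ranges: [-2.76, 2.76], [-0.86, 1.69], [-1.03, 1.26], [-2.2, 2.34], [-1.47, 1.5], [-3.14, 3.14]. Speed limits (rad/s): [2.57, 2.57, 3.14, 3.14, 3.14, 3.14].

### API

Orientations are given as a unit quaternion [w, x, y, z].
In Python, from rig import state, grab_frame, camera_model, close_job, find_in, tip_of, nose_length gives the robot as it stands. The module is installed in compiled form; this text tells all that it offers.
- The arm moves only by the tool drive_tool, never from a script. Its argument "motion" is a list of rows, each a list of 4 numbers: the shift along the tool's x, y, z in m, then the turn about the tool's z in rad. A call has 1 to 12 rows; each row is the pose to reach, as a shift and turn from the pose commanded when the call began, along the tool's axes at that moment; what a row does not reach only later rows make up. A row lasts 1/8 s, in which the tool goes at most 62.5 mm and 10.7 degrees, less where a joint would pass 70% of its speed; a pose out of reach is approached as far as the arm can. A call with a gripper value outside its range is refused whole. "claw" is the finger opening in m, from 0 to 0.0854, set as the call begins (left out, the last holds). The fingers move at their own pace and stop on an object; "grip_force" is the grip in N (left out, the last holds). Time passes only in rows, so rows that repeat a pose let the fingers close. It gives the time, the measured TCP pose, the force and the opening at its end, in the units of the state.
- state(): the state, without advancing time (a new reading comes with each control period).
- grab_frame(name): name is "scene" or "top" or "wrist"; returns the picture (400x640x3 uint8, red, green, blue); there is no depth.
- camera_model(name): a dict with "intrinsics" (3x3 intrinsics, pixels), "eye" and "attitude" of the camera in the world; the wrist camera has in their place "T_tool_cam" (4x4, takes a point from camera to tool coordinates, whose origin is the TCP and whose axes are the flange's). Camera axes: x right, y up, looking along -z (the intrinsics and any distortion apply to the point x, -y, -z); pixel columns grow to the right and rows downward; lengths in m; the calibration is good to about 2 mm. The wrist camera is an equidistant fisheye: a pixel r from the principal point sees the ray r / f radians off the axis. A picture is of the moment at which its call begins: read the wrist's pose just before it. camera_model takes no time and is no camera call.
- close_job(): hands the job in, once; it reports no verdict.
Trained networks look in the newest picture that a camera, given by its name, has taken for a name from the list of things; names that differ only in an ending like _2 or _b are one class to them, and where a whole thing is asked for, a point or a joint stands for the part that bears it (a point fixed in the world has none). Each returns a list of dicts, best first, with "conf" (0 to 1); they miss things now and then, are a little off and sometimes report something else, mostly with a low value. They report only what shows in the picture. A call takes as long as a camera call.
- find_in(label, camera): "position" ([column, row] in pixels, amid what is visible of it).
- tip_of(label, camera): "position" ([column, row] in pixels: a listed point, or the origin of a listed thing).
The state is a dict: "t": time; "qpos": joint angles; "joint_velocities": joint speeds; "effort": joint torques, N m; "tcp_pos": TCP position; "ee_rot": TCP orientation; "force": force on the tool from outside, world axes, zero at the start; "ft_torque": the same for the moment, N m; "opening": finger opening in m.
Only numpy, scipy, OpenCV 4.12 (cv2) and the standard library are available. Lean on these libraries where they do the work, as an engineer would, in place of code of your own. Each camera call takes 0.05 s, during which the arm holds its last target.

### The job

Fit the loose steel chip tray into the bay under the head of the key-cutting machine: flat on the bay floor between the two side rails, grip towards the open front. Push it in until its rear edge has swung the hinged roller lever of the tray switch to about the middle of its travel, never jamming the lever back against its stop, then let go so that the tray alone holds the lever there. Leave the tin, the padlock and the screwdriver where they lie.

Things in the scene. Friction and masses are not known exactly. Their poses are not given: they have to be found in the camera images.
- tray_grip (a point): Grasp point on the loose chip tray's upright front grip, a dark steel bar 14 mm thick (y), 50 mm long (x), standing 18 to 58 mm above the tray's underside. This point is 40 mm above the underside, 12 mm from the grip's free front end. x runs from grip to rear edge of the tray, z up. Centre of mass about 57 mm along +x from here: hold firmly (60 N or more).
- tray: The tray, bare steel, 0.5 to 0.72 kg; origin under the centre of its pan, on the underside, 88 mm along +x from the grasp point; axes as there. Pan: open box 100 mm long (x), 110 mm wide (y), 34 mm high, its upright rear wall 50 mm along +x. Starts flat on the bench, its x 0.95 to 1.65 rad left of world x.
- bay (a point): Middle of the machine's bay, on the bay floor, a steel plate 12 mm above the bench reaching from x = -75 to +140 mm. x points into the bay, away from its open front, which faces the robot's right; z up. Side rails 10 mm high run from x = -60 to +60 mm, 122 mm apart inside (y = -61 and +61 mm). With the lever half-way the tray's origin lies between x = -18 and +11 mm.
- machine: Fixed key-cutting machine; origin 12 mm under the bay point, same axes; heights here are above the bench. Head over the bay: x -65 to +25, from y = -65 mm to the tower, underside at 125 mm; its spindle at x = -20 mm comes down to 75 mm, a vise beside it (y above 37 mm) to 72 mm. Tower: y 82 to 192, x -60 to +120, 235 mm high.
- visor (a point): Middle of the lower edge of the grey visor, 130 mm wide (y), on the head's front; it slopes from here 30 mm forward (-x of the bay) and 58 mm up. It blocks a vertical tool from the grip once the tray is in; a tool leaning back 40 to 45 degrees, its body towards the open front, passes under it.
- lever (a joint): Tray switch lever, rear of the bay, mid-width, hung from a level pivot 63 mm above the bay floor; 45 mm down is its roller (16 mm across, 24 mm wide), the tail sticks up 35 mm. Value in rad: 0 free (roller towards the front), 0.25 straight down, mid-travel, 0.5 hard on its stop. The switch is properly made from 0.16 to 0.36. The roller moves about 45 mm into the bay per rad.
- bay_rear (a point): On the bay floor 40 mm along +x of the bay point. The switch bracket is adjustable: the front face of the free roller may stand anywhere from 19 mm before to 9 mm beyond this point in x, so feel for it. Its spring resists with about 1.5 N when free and 2.4 N at the stop; the tray's friction on the floor holds against that once let go.
- tin: Bystander: closed, dull grey-brown tin 114 x 74 x 50 mm, origin under its centre. Leave alone.
- padlock: Bystander: brass padlock 55 x 60 x 24 mm with a steel shackle reaching 67 mm along +x from its origin, which is under the centre of its body. Leave alone.
- screwdriver: Bystander: wooden-handled screwdriver 190 mm long, lying on the bench along its x axis. Leave alone.

How it is judged:
By the outcome, as a careful person would: the job done as asked, in the order asked, and still so for the second after the job is handed in, with the robot touching nothing.
It also fails if it takes over 38 s, if anything falls off the work surface, if the arm or the gripper's body presses on something with over 40 N, if the wrist force passes 120 N, or if a joint passes its speed limit or range.

## Working session

There is one attempt and no reset: what is moved stays moved. The work goes in short steps, Python scripts to look and compute and a tool call to move; the robot and the scene stay as the last step left them, time stands still between calls to the robot, and variables do not carry over. Pictures are saved under pics/ and viewed, and the job is handed in when it is done.

Besides the shell and the picture viewer there is one more tool, called after "Emit:" as name(argument=value, ...) on one line, values as JSON. drive_tool: Moves the arm, as the interface text tells. Its arguments: {"type":"object","properties":{"motion":{"type":"array","items":{"type":"array","items":{"type":"number"}}},"claw":{"type":"number"},"grip_force":{"type":"number"}},"required":["motion"]}

```bash
mkdir -p pics
cat > h.py <<'E'
import numpy as np, cv2
from rig import *
E
python3 - <<'E'
from h import *
s=state(); print({k:np.round(v,3).tolist() for k,v in s.items()}, nose_length() if callable(nose_length) else nose_length)
for c in ("scene","top"):
    im=grab_frame(c); cv2.imwrite(f"pics/{c}0.png",im[:,:,::-1])
    for n in ("tray_grip","tray","bay","visor","bay_rear","machine","lever"):
        r=tip_of(n,c)[:2]; print(c,n,[(np.round(d["position"],1).tolist(),round(d["conf"],2)) for d in r])
for c in ("scene","top","wrist"): print(c,{k:np.round(v,4).tolist() if not isinstance(v,str) else v for k,v in camera_model(c).items()})
print(state()["t"])
E
```

```text
{'t': 0.0, 'qpos': [-1.272, 0.314, 0.045, 1.304, -0.0, 1.431], 'joint_velocities': [0.001, 0.001, 0.001, 0.002, -0.001, 0.0], 'effort': [0.002, -48.063, 29.853, 0.019, -0.0, 0.0], 'tcp_pos': [0.244, -0.52, 0.255], 'ee_rot': [-0.001, 0.976, 0.218, -0.0], 'force': [-0.643, 0.434, 0.231], 'ft_torque': [-0.041, 0.033, -0.021], 'opening': 0.085} 0.025
scene tray_grip [([244.2, 114.0], 0.97)]
scene tray [([244.7, 148.7], 0.57)]
scene bay [([320.8, 241.4], 0.96)]
scene visor []
scene bay_rear [([325.1, 247.7], 0.72)]
scene machine [([321.8, 238.2], 0.97)]Traceback (most recent call last):
  File "<stdin>", line 6, in <module>
ValueError: it knows: bay, bay_rear, machine, padlock, screwdriver, tin, tray, tray_grip, visor
```

Run:
```python
from h import *
for c in ("top",):
    im=grab_frame(c); cv2.imwrite(f"pics/{c}0.png",im[:,:,::-1])
    for n in ("tray_grip","tray","bay","visor","bay_rear","machine"):
        r=tip_of(n,c)[:2]; print(c,n,[(np.round(d["position"],1).tolist(),round(d["conf"],2)) for d in r])
for c in ("scene","top","wrist"): print(c,{k:np.round(v,4).tolist() if not isinstance(v,str) else v for k,v in camera_model(c).items()})
print(state()["t"])
```

```text
top tray_grip [([466.8, 232.9], 0.93)]
top tray [([432.4, 217.4], 0.84)]
top bay []
top visor []
top bay_rear [([272.9, 193.5], 0.88)]
top machine [([401.4, 274.1], 0.35)]
scene {'intrinsics': [[493.4114, 0.0, 309.4826], [0.0, 493.4114, 203.6886], [0.0, 0.0, 1.0]], 'eye': [1.0388, 0.6505, 1.1063], 'attitude': [0.3362, 0.1078, 0.2892, 0.8898]}
top {'intrinsics': [[368.7343, 0.0, 325.3609], [0.0, 368.7343, 195.8934], [0.0, 0.0, 1.0]], 'eye': [0.45, 0.0645, 1.0106], 'attitude': [0.7077, 0.0387, -0.0461, -0.704]}
wrist {'intrinsics': [[309.7069, 0.0, 318.6109], [0.0, 309.7069, 195.5566], [0.0, 0.0, 1.0]], 'T_tool_cam': [[-0.0004, 0.9497, 0.3131, 0.08], [1.0, 0.0007, -0.0008, -0.0], [-0.0009, 0.3131, -0.9497, -0.1175], [0.0, 0.0, 0.0, 1.0]]}
0.7
```

View pics/scene0.png

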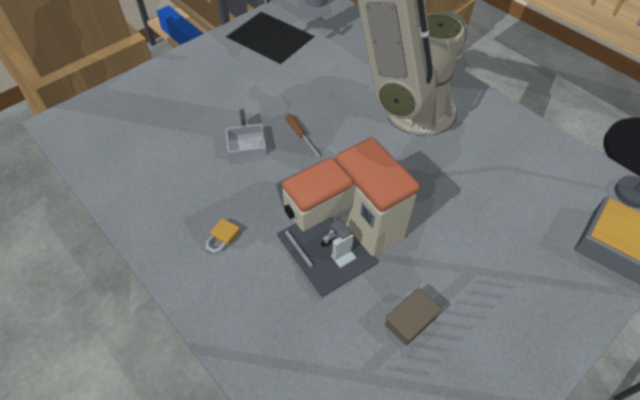

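View pics/top0.png

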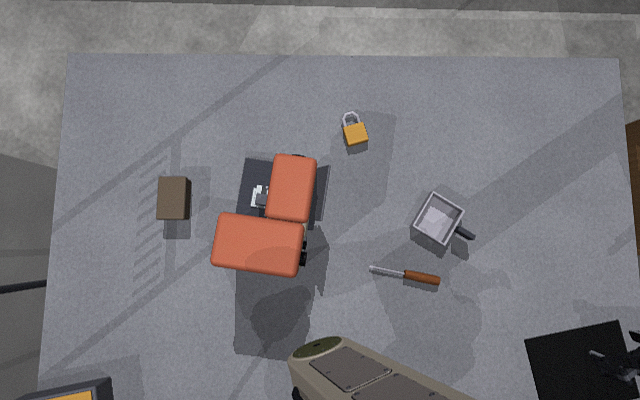

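```bash
cat > h.py <<'E'
import numpy as np, cv2
from rig import *
from scipy.spatial.transform import Rotation as R
def q2R(q): return R.from_quat(np.asarray(q)[[1,2,3,0]]).as_matrix()
def cam(c):
    m=camera_model(c); K=np.array(m["intrinsics"])
    if c=="wrist":
        s=state(); T=np.array(m["T_tool_cam"]); Rt=q2R(s["ee_rot"])
        return K, np.array(s["tcp_pos"])+Rt@T[:3,3], Rt@T[:3,:3]
    return K,np.array(m["eye"]),q2R(m["attitude"])
def ray(c,uv,pose=None):
    K,e,A=pose or cam(c)
    d=np.array([(uv[0]-K[0,2])/K[0,0],(uv[1]-K[1,2])/K[1,1]])
    if c=="wrist":
        r=np.hypot(*d); v=np.array([*(d/max(r,1e-9)*np.sin(r)),np.cos(r)])
    else: v=np.array([*d,1.])
    v=v/np.linalg.norm(v)
    return e,A@np.array([v[0],-v[1],-v[2]])
def atz(c,uv,z,pose=None):
    e,d=ray(c,uv,pose); return e+d*(z-e[2])/d[2]
def tri(obs):
    A=0;b=0
    for e,d in obs:
        P=np.eye(3)-np.outer(d,d);A=A+P;b=b+P@e
    x=np.linalg.solve(A,b); return x,[np.linalg.norm((np.eye(3)-np.outer(d,d))@(x-e)) for e,d in obs]
def proj(c,p,pose=None):
    K,e,A=pose or cam(c); v=A.T@(np.asarray(p)-e); v=np.array([v[0],-v[1],-v[2]])
    if c=="wrist":
        th=np.arctan2(np.hypot(v[0],v[1]),v[2]); u=v[:2]/max(np.hypot(v[0],v[1]),1e-9)*th
    else: u=v[:2]/v[2]
    return np.array([u[0]*K[0,0]+K[0,2],u[1]*K[1,1]+K[1,2]])
E
python3 - <<'E'
from h import *
np.set_printoptions(precision=4,suppress=True)
for n,a,b,z in (("grip",[244.2,114],[466.8,232.9],.04),("tray",[244.7,148.7],[432.4,217.4],0),("bay_rear",[325.1,247.7],[272.9,193.5],.012),):
    print(n,tri([ray("scene",a),ray("top",b)]),atz("scene",a,z),atz("top",b,z))
print("bay",atz("scene",[320.8,241.4],.012),"mach",atz("scene",[321.8,238.2],0))
E
```

```text
grip (array([ 0.468 , -0.3069,  0.0597]), [np.float64(0.0040913934318196924), np.float64(0.004091393431819732)]) [ 0.4553 -0.3208  0.04  ] [ 0.4711 -0.318   0.04  ]
tray (array([ 0.5156, -0.2452, -0.0119]), [np.float64(0.0013560737806878013), np.float64(0.001356073780687833)]) [ 0.5219 -0.2368  0.    ] [ 0.5139 -0.2405  0.    ]
bay_rear (array([0.5788, 0.1922, 0.0213]), [np.float64(0.005534942401819119), np.float64(0.005534942401819246)]) [0.5789 0.1844 0.012 ] [0.576  0.1973 0.012 ]
bay [0.5745 0.163  0.012 ] mach [0.5608 0.1521 0.    ]
```

Run:
```python
import cv2
a=cv2.imread("pics/scene0.png");b=cv2.imread("pics/top0.png")
x=cv2.resize(a[125:305,210:450],None,fx=3.3,fy=3.3,interpolation=3);cv2.imwrite("pics/s0z.png",x)
x=cv2.resize(b[145:285,200:480],None,fx=2.85,fy=2.85,interpolation=3);cv2.imwrite("pics/t0z.png",x)
```

```text
(no output)
```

View pics/s0z.png

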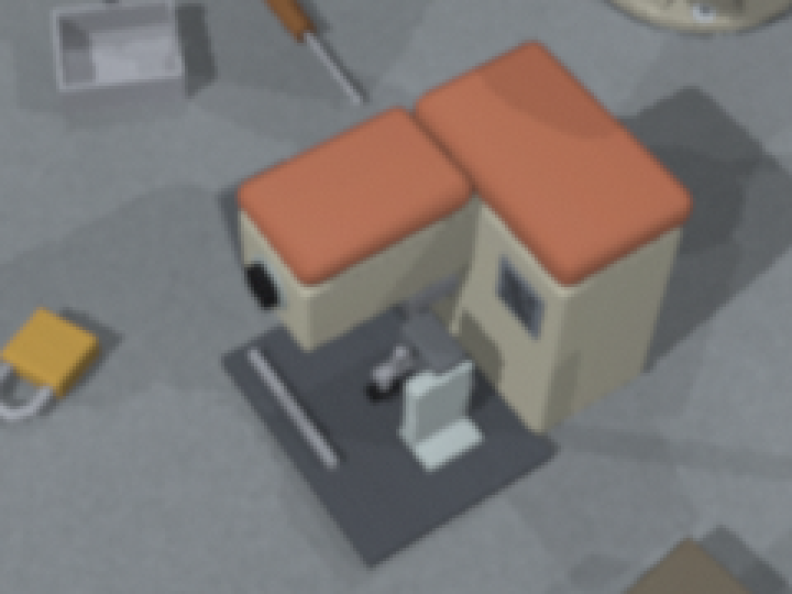

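View pics/t0z.png

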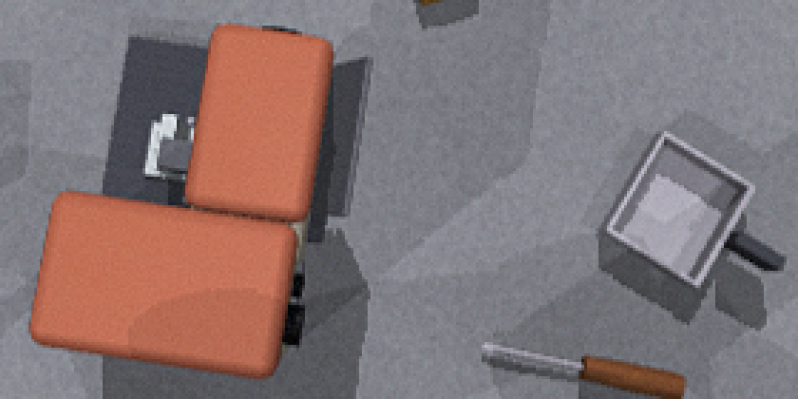

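```bash
cat > fit.py <<'E'
from h import *
from scipy.optimize import least_squares
np.set_printoptions(precision=4,suppress=True)
S=lambda u,v:("scene",(210+u/3.3,125+v/3.3)); T=lambda u,v:("top",(200+u/2.85,145+v/2.85))
ob=[(( 140,-1e3,12),S(372,562)),((-75,-1e3,12),S(222,360)),((25,-65,125),S(308,350)),((120,82,12),S(545,432)),
((-60,-61,22),S(258,348)),((60,-61,22),S(337,460)),
((120,82,235),T(53,190)),((-60,82,235),T(301,226)),((120,192,235),T(30,343)),((-60,192,235),T(277,379)),((140,-1e3,12),T(128,38))]
P={c:cam(c) for c in("scene","top")}
def M(p,q):
    x,y,a=p[:3];l=np.array(q,float)/1e3
    if l[1]<-.9:l[1]=p[3]
    return np.array([x+np.cos(a)*l[0]-np.sin(a)*l[1],y+np.sin(a)*l[0]+np.cos(a)*l[1],l[2]])
f=lambda p:np.concatenate([proj(c,M(p,q),P[c])-uv for q,(c,uv) in ob])
r=least_squares(f,[.57,.15,1.5,-.09],loss="soft_l1")
print(r.x);print(f(r.x).reshape(-1,2))
E
python3 fit.py
```

```text
[ 0.5712  0.1506  1.4441 -0.0846]
[[ 0.0216 -0.1709]
 [-1.4678 -1.1373]
 [-0.8602  1.7397]
 [-3.2923 -0.4972]
 [-1.8956  0.1647]
 [ 0.0423 -0.2706]
 [ 0.3039  1.7505]
 [-1.7753  0.3999]
 [-0.4455  0.8073]
 [-0.7101 -0.2842]
 [-0.861   0.147 ]]
```

```bash
cat > fitt.py <<'E'
from fit import *
ob=[((-50,55,34),T(698,287)),((-50,-55,34),T(755,187)),((50,-55,34),T(664,131)),((50,55,34),T(606,230)),((-100,0,58),T(782,265)),
((-50,0,58),T(745,240)),
((50,55,34),S(60,93)),((50,-55,34),S(52,8)) if 0 else ((50,55,0),S(62,97)) ]
ob=ob[:6]
r=least_squares(f,[.51,-.24,1.0],loss="soft_l1"); 
print("tray",r.x,"grip",M(r.x,(-88,0,40)));print(f(r.x).reshape(-1,2))
p=r.x
for q in [(-50,55,34),(-50,-55,34),(50,-55,34),(50,55,34),(-100,0,58)]: print(q,(proj("scene",M(p,q))-[210,125])*3.3)
E
python3 fitt.py
```

```text
[ 0.5712  0.1506  1.4441 -0.0846]
[[ 0.0216 -0.1709]
 [-1.4678 -1.1373]
 [-0.8602  1.7397]
 [-3.2923 -0.4972]
 [-1.8956  0.1647]
 [ 0.0423 -0.2706]
 [ 0.3039  1.7505]
 [-1.7753  0.3999]
 [-0.4455  0.8073]
 [-0.7101 -0.2842]
 [-0.861   0.147 ]]Traceback (most recent call last):
  File "fitt.py", line 6, in <module>
    r=least_squares(f,[.51,-.24,1.0],loss="soft_l1");
    return func(*args, **kwargs)
    vector_fun = VectorFunction(
        fun_wrapped,
    ...<6 lines>...
        workers=workers
    )
    self._update_fun()
    ~~~~~~~~~~~~~~~~^^
    self.f = self.fun_wrapped(xp_copy(self.x))
             ~~~~~~~~~~~~~~~~^^^^^^^^^^^^^^^^^
    return np.atleast_1d(self.fun(x))
                         ~~~~~~~~^^^
    return self.f(x, *self.args, **self.kwargs)
           ~~~~~~^^^^^^^^^^^^^^^^^^^^^^^^^^^^^^
  File "fit.py", line 13, in <lambda>
    f=lambda p:np.concatenate([proj(c,M(p,q),P[c])-uv for q,(c,uv) in ob])
                                      ~^^^^^
  File "fit.py", line 11, in M
    if l[1]<-.9:l[1]=p[3]
                     ~^^^
IndexError: index 3 is out of bounds for axis 0 with size 3
```

```bash
sed -i 's/^r=least/f=lambda p:np.concatenate([proj(c,M(p,q),P[c])-uv for q,(c,uv) in ob])\nr=least/' fitt.py; python3 fitt.py | tail -14
```

```text
[-0.7101 -0.2842]
 [-0.861   0.147 ]]
tray [ 0.5096 -0.2476  1.0162] grip [ 0.4633 -0.3224  0.04  ]
[[ 0.0512  0.3126]
 [ 0.5065  0.1027]
 [ 0.0456 -0.0182]
 [-0.3354  0.1077]
 [ 1.0341  0.3037]
 [-2.8045 -1.2525]]
(-50, 55, 34) [168.6971  -6.9879]
(-50, -55, 34) [49.2983  7.4677]
(50, -55, 34) [56.9108 87.8131]
(50, 55, 34) [181.0382  72.1939]
(-100, 0, 58) [101.5441 -56.4384]
```

```bash
cat >> fit.py <<'E'
B=r.x.copy()
E
python3 - <<'E' | tail -12
from fit import *
for q in [(-95,-65,183),(-95,65,183),(-65,-65,125),(-65,65,125),(-75,-84,12),(-75,84,12),(25,-65,125),(25,-65,200),(-65,-65,200)]:
    print(q,(proj("top",M(B,q))-[200,145])*2.85,M(B,q))
E
python3 - <<'E'
import cv2
b=cv2.imread("pics/top0.png")
cv2.imwrite("pics/t1z.png",cv2.resize(b[145:245,235:345],None,fx=6,fy=6,interpolation=3))
E
```

```text
[-0.4455  0.8073]
 [-0.7101 -0.2842]
 [-0.861   0.147 ]]
(-95, -65, 183) [367.543   53.4644] [0.6237 0.0481 0.183 ]
(-95, 65, 183) [346.1149 214.3094] [0.4948 0.0646 0.183 ]
(-65, -65, 125) [331.4424  62.8378] [0.6275 0.0779 0.125 ]
(-65, 65, 125) [310.7762 213.3521] [0.4986 0.0943 0.125 ]
(-75, -84, 12) [345.9385  68.0962] [0.6451 0.0656 0.012 ]
(-75, 84, 12) [322.475  241.2295] [0.4784 0.0868 0.012 ]
(25, -65, 125) [227.3659  49.1005] [0.6389 0.1672 0.125 ]
(25, -65, 200) [216.686   29.0485] [0.6389 0.1672 0.2   ]
(-65, -65, 200) [330.1398  44.0132] [0.6275 0.0779 0.2   ]
```

View pics/t1z.png

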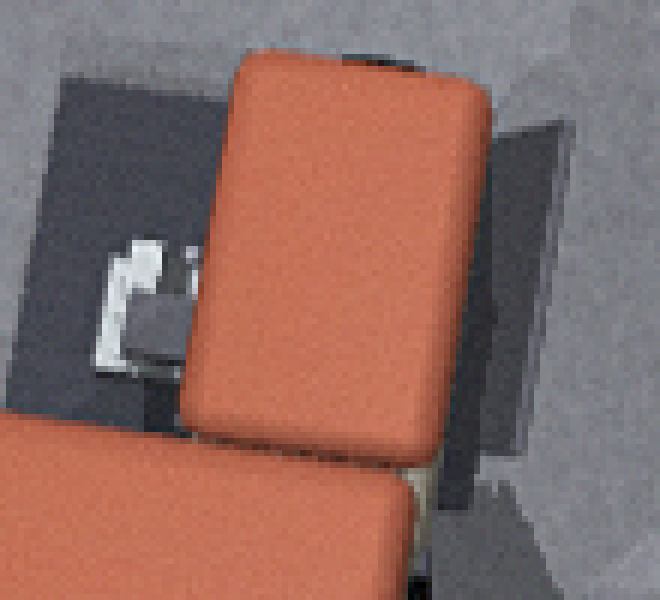

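Emit:
drive_tool(motion=[[0.283,-0.087,0.03,-1.86],[0.283,-0.087,0.03,-1.86],[0.283,-0.087,0.03,-1.86],[0.283,-0.087,0.03,-1.86],[0.283,-0.087,0.03,-1.86],[0.283,-0.087,0.03,-1.86],[0.283,-0.087,0.03,-1.86],[0.283,-0.087,0.03,-1.86],[0.283,-0.087,0.03,-1.86],[0.283,-0.087,0.03,-1.86],[0.283,-0.087,0.03,-1.86]], claw=0.06, grip_force=60)

```text
t: 2.08
tcp_pos: [0.4635, -0.3216, 0.2263]
ee_rot: [0.0, 0.41, 0.912, -0.0]
force: [-0.2, -0.2, 0.9]
opening: 0.06
```

Emit:
drive_tool(motion=[[0,0,0,-1.86],[0,0,0,-1.86],[0,0,0,-1.86],[0,0,0,-1.86],[0,0,0,-1.86],[0,0,0,-1.86],[0,0,0,-1.86],[0,0,0,-1.86],[0,0,0,-1.86],[0,0,0,-1.86],[0,0,0,-1.86]])

```text
t: 3.45
tcp_pos: [0.4635, -0.3216, 0.2263]
ee_rot: [0.0, -0.485, 0.875, -0.0]
force: [0.9, -0.2, 1.0]
opening: 0.0597
```

Run:
```python
from h import *
np.set_printoptions(precision=4,suppress=True)
s=state(); print(s["t"],s["tcp_pos"],s["ee_rot"],s["qpos"],s["joint_velocities"])
p=cam("wrist"); im=grab_frame("wrist"); cv2.imwrite("pics/w1.png",im[:,:,::-1])
for n,z in (("tray_grip",.04),("tray",0)):
    for d in tip_of(n,"wrist")[:1]: print(n,d, atz("wrist",d["position"],z,p))
np.save("p1.npy",np.array([*p[1],*p[2].ravel()]))
X=q2R(s["ee_rot"])[:,0]; print(np.arctan2(X[1],X[0]))
```

```text
3.45 [ 0.4635 -0.3216  0.2263] [ 0.     -0.485   0.8745 -0.    ] [-0.7488  0.302  -0.043   1.2256  0.     -1.7615] [ 0.0013  0.0011 -0.0013 -0.0009 -0.0025  0.0493]
tray_grip {'position': [316.4, 177.3], 'conf': 0.75} [ 0.4653 -0.323   0.04  ]
tray {'position': [318.0, 237.2], 'conf': 0.84} [ 0.5098 -0.2489  0.    ]
-2.1289216304759018
```

View pics/w1.png

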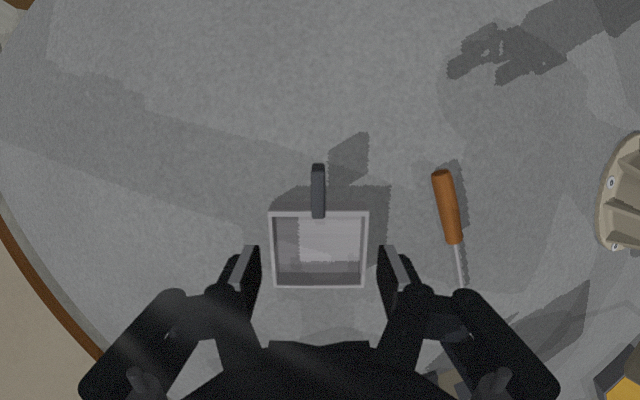

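Run:
```python
from h import *
np.set_printoptions(precision=4,suppress=True)
for uv,z in (((268,212),.034),((369.5,212),.034),((365,288),.034),((274,287),.034),((312.5,164),.058),((325,164),.058)):
    print(uv,atz("wrist",uv,z))
a=[atz("wrist",u,.034) for u in ((268,212),(369.5,212),(365,288),(274,287))]
print("centre",np.mean(a,0)); d=(a[2]+a[3]-a[0]-a[1]); print(np.arctan2(d[1],d[0]),np.linalg.norm(d)/2,np.linalg.norm(a[0]-a[1]),np.linalg.norm(a[2]-a[3]))
e=a[0]-a[1]+a[3]-a[2]; print(np.arctan2(e[1],e[0])-np.pi/2)
```

```text
(268, 212) [ 0.5311 -0.3168  0.034 ]
(369.5, 212) [ 0.4379 -0.2587  0.034 ]
(365, 288) [ 0.4895 -0.1734  0.034 ]
(274, 287) [ 0.5825 -0.2332  0.034 ]
(312.5, 164) [ 0.4588 -0.34    0.058 ]
(325, 164) [ 0.4488 -0.3337  0.058 ]
centre [ 0.5102 -0.2455  0.034 ]
1.0231029169654378 0.09888306849932993 0.10984224131992004 0.11063182147834878
-2.1355965695146804
```

Emit:
drive_tool(motion=[[0.007,0,0.06,0],[0.007,0,0.12,0],[0.007,0,0.165,0],[0.007,0,0.18,0],[0.007,0,0.18,0]])

```text
t: 4.22
tcp_pos: [0.4597, -0.3274, 0.0461]
ee_rot: [-0.0, -0.486, 0.874, 0.001]
force: [-0.8, 0.5, 1.1]
opening: 0.0597
```

Run:
```python
from h import *
s=state(); print(s["t"],s["tcp_pos"],s["force"])
im=grab_frame("wrist"); cv2.imwrite("pics/w2.png",im[:,:,::-1])
```

```text
4.225 [ 0.45972403 -0.32741816  0.04613874] [-0.77515496  0.45042371  1.09194445]
```

View pics/w2.png

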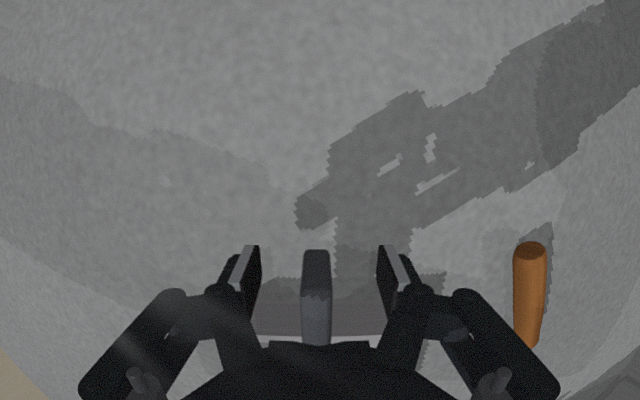

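Run:
```python
from h import *
s=state();Rt=q2R(s["ee_rot"]);t=np.array(s["tcp_pos"])
for uv,z in (((316,249),.018),((316,293),.058),((302,293),.058),((330,293),.058)):
    print(uv,z,np.round(Rt.T@(atz("wrist",uv,z)-t),4))
im=cv2.imread("pics/w2.png");cv2.imwrite("pics/w2z.png",cv2.resize(im[230:360,210:430],None,fx=3.6,fy=3.6,interpolation=3))
```

```text
(316, 249) 0.018 [ 0.0021 -0.0013  0.0294]
(316, 293) 0.058 [ 0.0022 -0.001  -0.0106]
(302, 293) 0.058 [ 0.0021 -0.0069 -0.0105]
(330, 293) 0.058 [ 0.0021  0.0049 -0.0106]
```

View pics/w2z.png

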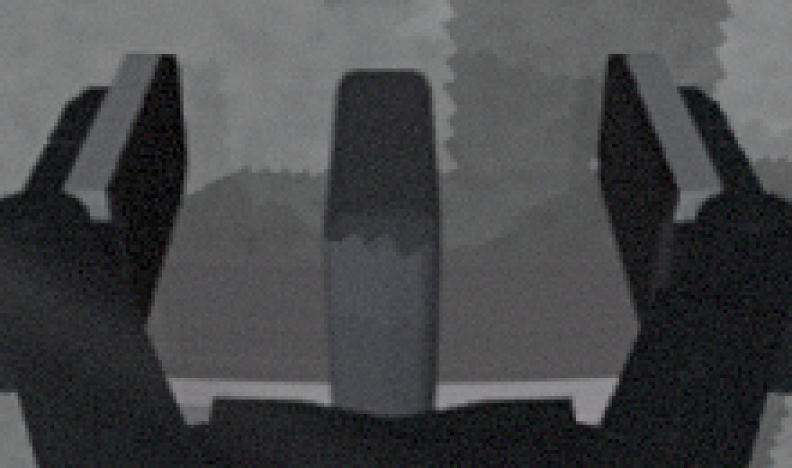

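Emit:
drive_tool(motion=[[0,0,0,0],[0,0,0,0],[0,0,0,0],[0,0,0,0],[0,0,0,0]], claw=0.0, grip_force=115)

```text
t: 4.9
tcp_pos: [0.4605, -0.3282, 0.0478]
ee_rot: [0.0, -0.487, 0.873, -0.001]
force: [-0.6, 0.2, 5.2]
opening: 0.0123
```

Emit:
drive_tool(motion=[[0,0,-0.01,0],[0,0,-0.03,0],[0,0,-0.04,0],[0,0,-0.04,0]])

```text
t: 5.4
tcp_pos: [0.4601, -0.3279, 0.0869]
ee_rot: [0.0, -0.487, 0.873, -0.001]
force: [-0.2, 0.3, -5.0]
opening: 0.0127
```

Run:
```python
from h import *
s=state(); print(s["t"],s["tcp_pos"],s["force"],s["ft_torque"],s["opening"],s["qpos"])
im=grab_frame("wrist"); cv2.imwrite("pics/w3.png",im[:,:,::-1])
im=grab_frame("scene"); cv2.imwrite("pics/s3.png",cv2.resize(im[90:190,200:340,::-1],None,fx=5,fy=5,interpolation=3))
```

```text
5.4 [ 0.46010413 -0.32786614  0.08689191] [-0.24792711  0.26314266 -4.99079505] [-0.32209677  0.18028627 -0.01764145] 0.012659372942518794 [-7.61079197e-01  3.99748881e-01 -2.63278094e-01  9.06488799e-01
 -2.54218139e-04 -1.77826298e+00]
```

View pics/w3.png

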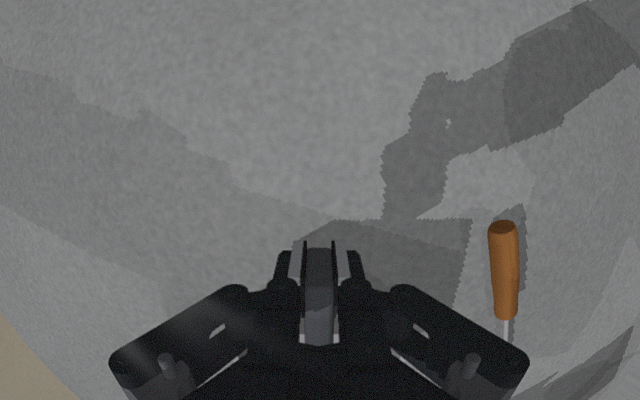

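View pics/s3.png

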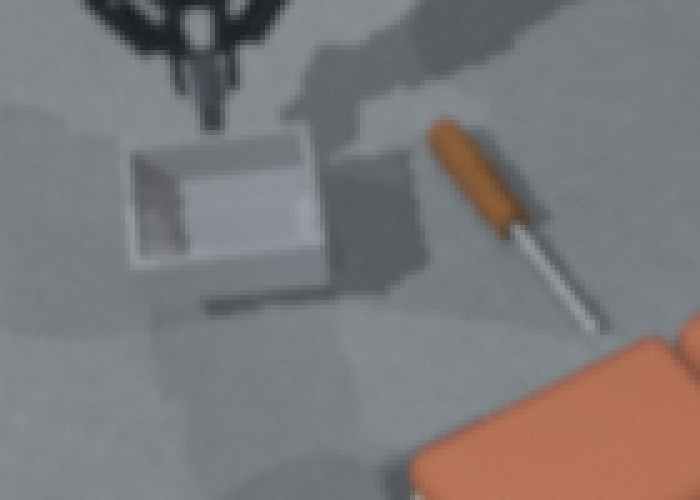

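Emit:
drive_tool(motion=[[-0.02,0.005,0,-0.04],[-0.055,0.013,0,-0.1],[-0.095,0.022,0,-0.17],[-0.135,0.031,0,-0.24],[-0.175,0.04,0,-0.31],[-0.21,0.048,0,-0.37],[-0.232,0.053,0.005,-0.41],[-0.24,0.055,0.01,-0.426],[-0.24,0.055,0.012,-0.426],[-0.24,0.055,0.012,-0.426]])

```text
t: 6.75
tcp_pos: [0.5387, -0.095, 0.0739]
ee_rot: [-0.0, -0.66, 0.751, 0.0]
force: [0.4, 0.4, -4.7]
opening: 0.0123
```

Run:
```python
from h import *
s=state(); print(s["t"],s["tcp_pos"],s["force"],s["ft_torque"],s["opening"],s["qpos"]); X=q2R(s["ee_rot"])[:,0]; print(np.arctan2(X[1],X[0]))
im=grab_frame("wrist"); cv2.imwrite("pics/w4.png",im[:,:,::-1])
im=grab_frame("top"); cv2.imwrite("pics/t4.png",im[:,:,::-1]);cv2.imwrite("pics/t4z.png",cv2.resize(im[150:280,240:440,::-1],None,fx=4,fy=4,interpolation=3))
im=grab_frame("scene"); cv2.imwrite("pics/s4.png",im[:,:,::-1]);cv2.imwrite("pics/s4z.png",cv2.resize(im[130:290,210:410,::-1],None,fx=3.75,fy=3.75,interpolation=3))
```

```text
6.75 [ 0.5387334  -0.09499466  0.07388644] [ 0.41088708  0.35478591 -4.74524124] [-0.36638364  0.03918968 -0.03539413] 0.012327629791500426 [-3.21081550e-01  3.84375575e-01 -3.24238648e-01  8.63021147e-01
 -4.33958689e-04 -1.76328991e+00]
-1.6993839910088528
```

View pics/w4.png

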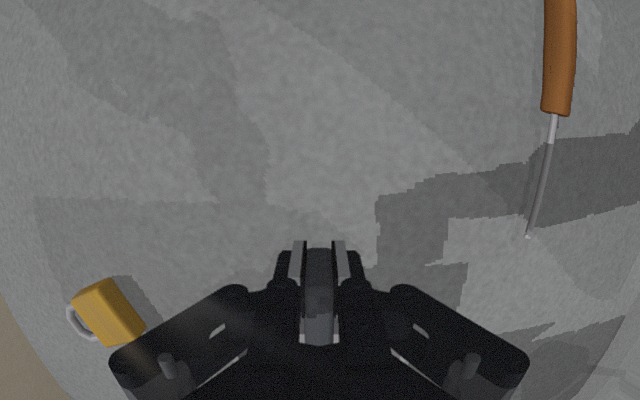

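View pics/t4z.png

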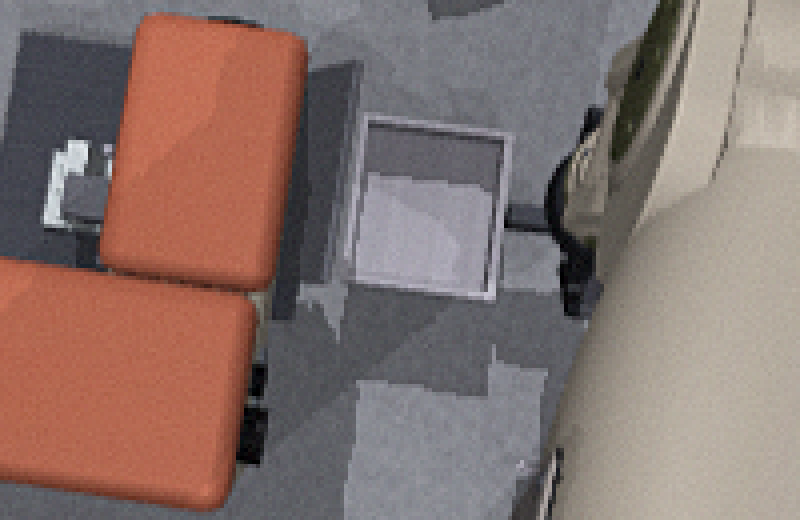

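View pics/s4z.png

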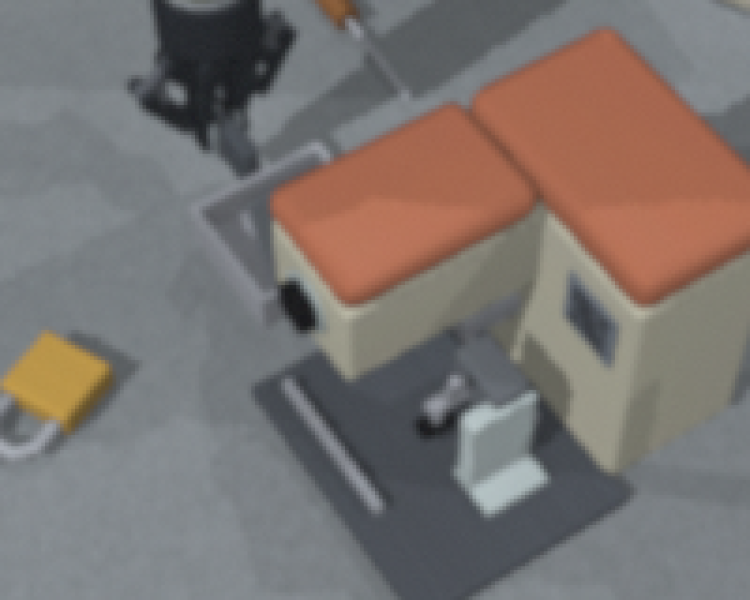

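```bash
python3 - <<'E' | tail -12
from fit import *
c=[(365,117),(512,133),(493,298),(351,282)]
a=[atz("top",(240+u/4,150+v/4),.060) for u,v in c]
o=np.mean(a,0);print("tray by top",o)
d=a[0]+a[3]-a[1]-a[2];e=a[2]+a[3]-a[0]-a[1];print(np.arctan2(d[1],d[0]),np.arctan2(e[1],e[0])-np.pi/2,np.linalg.norm(d)/2,np.linalg.norm(e)/2)
s=state();t=np.array(s["tcp_pos"]);X=q2R(s["ee_rot"])[:,0];print("by tcp",t-X*.098)
def inb(p):
    w=np.array(p[:2])-B[:2];a=B[2];return np.array([np.cos(a)*w[0]+np.sin(a)*w[1],-np.sin(a)*w[0]+np.cos(a)*w[1]])
print(inb(o),inb(t-X*.098),inb(t))
# head top edges in top zoom, 
for u,v in ((361,62),):print("visor corner",[inb(atz("top",(240+u/4,150+v/4),z)) for z in (.175,.183)])
print("plate corner",inb(atz("top",(240+20/4,150+32/4),.012)), inb(atz("scene",(210+(252)/3.75,130+388/3.75),.012)),inb(atz("scene",(210+(286)/3.75,130+380/3.75),.022)),inb(atz("scene",(210+(378)/3.75,130+505/3.75),.022)))
E
```

```text
[ 0.0423 -0.2706]
 [ 0.3039  1.7505]
 [-1.7753  0.3999]
 [-0.4455  0.8073]
 [-0.7101 -0.2842]
 [-0.861   0.147 ]]
tray by top [ 0.5496 -0.0029  0.06  ]
1.4656478933601749 1.469042031605428 0.09426306935965034 0.108172899702972
by tcp [0.5518 0.0018 0.0744]
[-0.155   0.0021] [-0.15    0.0005] [-0.248   0.0008]
visor corner [array([-0.0984, -0.063 ]), array([-0.0984, -0.0614])]
plate corner [ 0.1376 -0.0862] [-0.0716 -0.0824] [-0.0582 -0.0622] [ 0.0594 -0.0647]
```

Emit:
drive_tool(motion=[[-0.015,0,0,0],[-0.035,0,0,0],[-0.055,0,0,0],[-0.072,0,0,0],[-0.086,0,0,0],[-0.093,0,0,0],[-0.096,0,0,0],[-0.096,0,0,0]])

```text
t: 7.9
tcp_pos: [0.5515, 0.0006, 0.0743]
ee_rot: [-0.0, -0.661, 0.751, -0.0]
force: [-0.1, -1.7, -5.6]
opening: 0.0124
```

Run:
```python
from h import *
s=state(); print(s["t"],s["tcp_pos"],s["force"],s["ft_torque"],s["opening"],s["qpos"]); X=q2R(s["ee_rot"])[:,0]; print(np.arctan2(X[1],X[0]))
im=grab_frame("top"); cv2.imwrite("pics/t5z.png",cv2.resize(im[150:280,240:440,::-1],None,fx=4,fy=4,interpolation=3))
im=grab_frame("scene"); cv2.imwrite("pics/s5z.png",cv2.resize(im[130:290,210:410,::-1],None,fx=3.75,fy=3.75,interpolation=3))
```

```text
7.9 [0.55148424 0.0005906  0.07427515] [-0.08623019 -1.74408746 -5.64668015] [-0.34835253  0.03450756  0.02464059] 0.01243171272382966 [-1.44326156e-01  3.90753276e-01 -3.13147224e-01  8.66845201e-01
 -3.56021105e-04 -1.58738773e+00]
-1.6985310939470153
```

View pics/t5z.png

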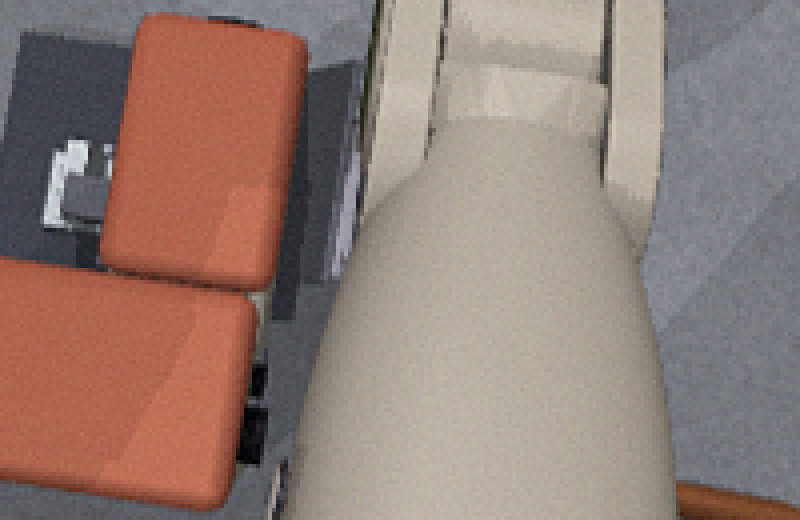

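View pics/s5z.png

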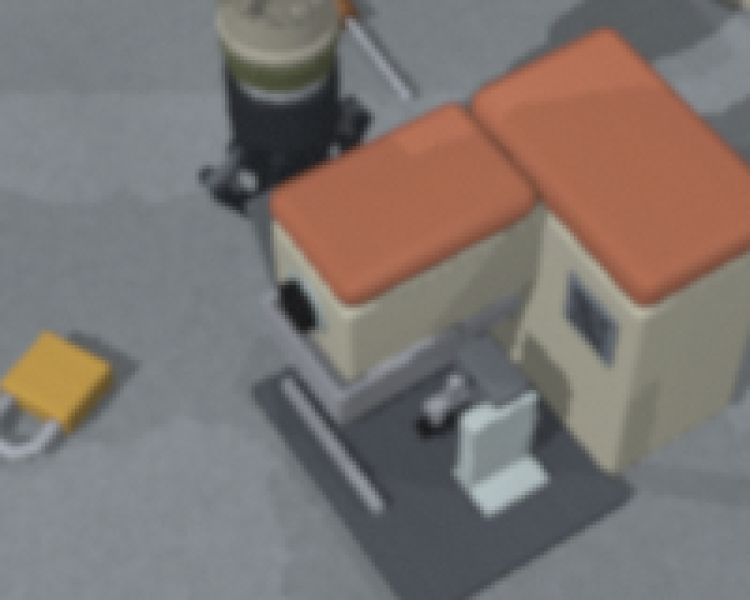

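Emit:
drive_tool(motion=[[0,0,0.006,0],[0,0,0.011,0],[0,0,0.0115,0],[-0.003,0,0.0115,0],[-0.006,0,0.0115,0],[-0.006,0,0.0115,0]])

```text
t: 8.75
tcp_pos: [0.5524, 0.007, 0.063]
ee_rot: [0.0, -0.661, 0.751, -0.0]
force: [-0.1, 0.7, -6.3]
opening: 0.0122
```

Emit:
drive_tool(motion=[[-0.002,0,0,0],[-0.004,0,0,0],[-0.004,0,0,0]])

```text
t: 9.12
tcp_pos: [0.5527, 0.0108, 0.0628]
ee_rot: [-0.0, -0.661, 0.751, -0.0]
force: [-0.7, -0.0, -5.8]
opening: 0.0126
```

Emit:
drive_tool(motion=[[-0.002,0,0,0],[-0.003,0,0,0],[-0.003,0,0,0]])

```text
t: 9.5
tcp_pos: [0.5531, 0.0137, 0.0628]
ee_rot: [-0.0, -0.661, 0.751, -0.0]
force: [1.0, 0.1, -4.8]
opening: 0.0123
```

Emit:
drive_tool(motion=[[-0.002,0,0,0],[-0.003,0,0,0],[-0.003,0,0,0]])

```text
t: 9.88
tcp_pos: [0.5535, 0.0167, 0.0628]
ee_rot: [-0.0, -0.661, 0.751, -0.0]
force: [-0.5, 0.1, -6.1]
opening: 0.0121
```

Run:
```python
from h import *
im=grab_frame("top"); cv2.imwrite("pics/t6z.png",cv2.resize(im[150:280,240:440,::-1],None,fx=4,fy=4,interpolation=3))
im=grab_frame("scene"); cv2.imwrite("pics/s6z.png",cv2.resize(im[130:290,210:410,::-1],None,fx=3.75,fy=3.75,interpolation=3))
```

```text
(no output)
```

View pics/s6z.png

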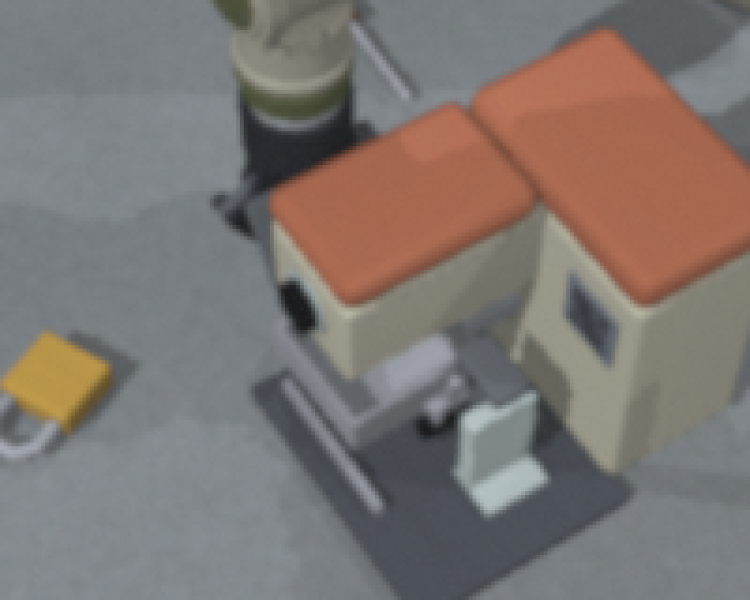

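View pics/t6z.png

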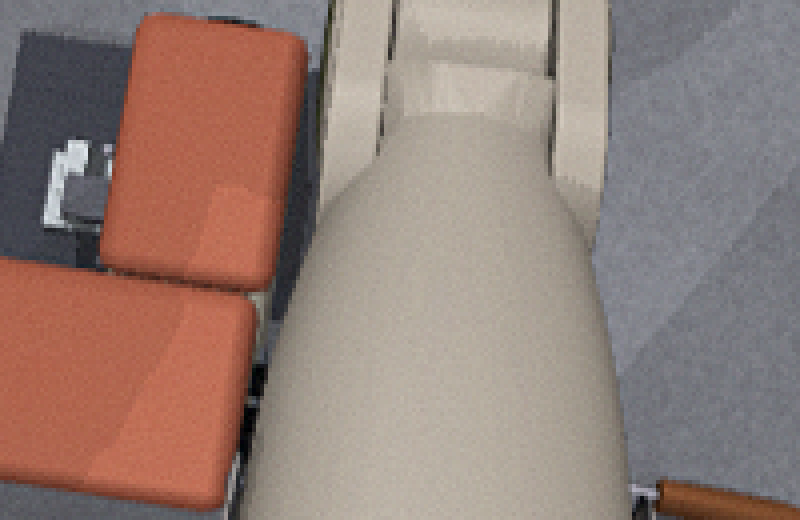

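```bash
python3 - <<'E' | tail -6
from fit import *
def inb(p):
    w=np.array(p[:2])-B[:2];a=B[2];return np.array([np.cos(a)*w[0]+np.sin(a)*w[1],-np.sin(a)*w[0]+np.cos(a)*w[1]])
z=lambda u,v:(210+u/3.75,130+v/3.75)
print("rear corner bottom",inb(atz("scene",z(361,446),.0135)),"top",inb(atz("scene",z(358,418),.0475)))
s=state();t=np.array(s["tcp_pos"]);X=q2R(s["ee_rot"])[:,0];print(inb(t),inb(t-X*.098),np.arctan2(X[1],X[0])+np.pi-B[2],s["force"])
print("rail front/rear ends", inb(atz("scene",z(286,381),.022)),inb(atz("scene",z(380,507),.022)))
E
python3 - <<'E'
import cv2
im=cv2.imread("pics/s6z.png");cv2.imwrite("pics/s6zz.png",cv2.resize(im[330:530,230:500],None,fx=2.9,fy=2.9,interpolation=2))
E
```

```text
[-0.4455  0.8073]
 [-0.7101 -0.2842]
 [-0.861   0.147 ]]
rear corner bottom [ 0.0111 -0.046 ] top [ 0.0088 -0.0465]
[-0.1351  0.0007] [-0.0371  0.0006] -0.0008561671969402607 [-0.3422  0.2947 -4.5679]
rail front/rear ends [-0.0575 -0.0627] [ 0.0614 -0.0644]
```

View pics/s6zz.png

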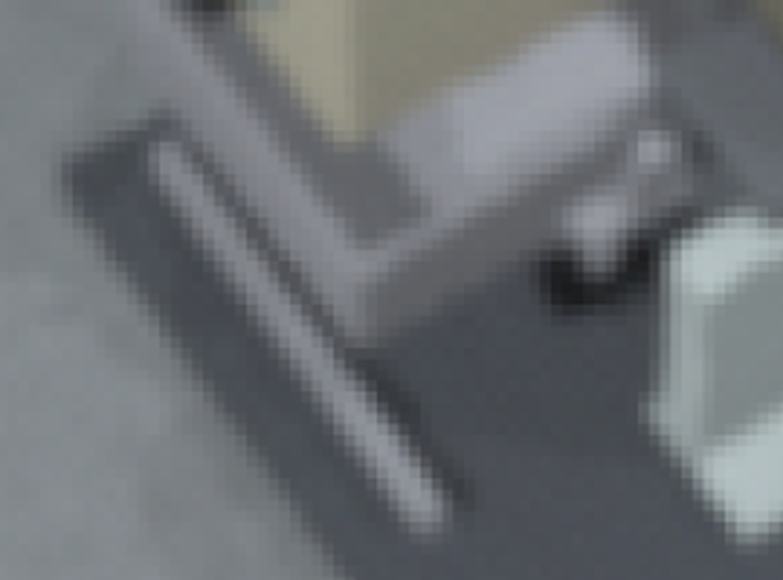

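Emit:
drive_tool(motion=[[-0.002,0,0,0],[-0.003,0,0,0],[-0.003,0,0,0]])

```text
t: 10.35
tcp_pos: [0.5534, 0.0168, 0.0629]
ee_rot: [-0.002, -0.66, 0.752, -0.001]
force: [-3.7, -13.9, -3.7]
opening: 0.0126
```

Emit:
drive_tool(motion=[[-0.002,0,0,0],[-0.003,0,0,0],[-0.003,0,0,0]])

```text
t: 10.72
tcp_pos: [0.5532, 0.0165, 0.0631]
ee_rot: [-0.004, -0.658, 0.753, -0.003]
force: [-7.9, -29.8, -0.4]
opening: 0.0124
```

Emit:
drive_tool(motion=[[0.007,0,0,0],[0.007,0,0,0],[0.007,0,0.001,0],[0.007,0,0.002,0],[0.007,0,0.002,0]])

```text
t: 11.35
tcp_pos: [0.5533, 0.0161, 0.0606]
ee_rot: [-0.0, -0.661, 0.751, 0.0]
force: [-0.9, 0.5, -4.5]
opening: 0.0125
```

Emit:
drive_tool(motion=[[0,0,0.001,0],[0,0,0.001,0],[0,0,0.0015,0],[0,0,0.0015,0]])

```text
t: 11.85
tcp_pos: [0.5534, 0.0158, 0.0598]
ee_rot: [0.0, -0.661, 0.751, -0.0]
force: [-2.6, -0.6, 1.3]
opening: 0.0121
```

Emit:
drive_tool(motion=[[0,0,0,0],[0,0,0,0],[0,0,0,0]], claw=0.05)

```text
t: 12.22
tcp_pos: [0.5538, 0.0155, 0.0595]
ee_rot: [0.0, -0.661, 0.751, -0.0]
force: [-0.8, 1.0, -0.6]
opening: 0.0498
```

Run:
```python
from h import *
s=state(); print(s["t"],s["tcp_pos"],s["force"],s["opening"])
im=grab_frame("wrist"); cv2.imwrite("pics/w7.png",im[:,:,::-1])
im=grab_frame("scene"); cv2.imwrite("pics/s7z.png",cv2.resize(im[200:275,260:360,::-1],None,fx=8,fy=8,interpolation=3))
```

```text
12.225 [0.55377502 0.01552344 0.0594963 ] [-0.79137964  1.01145554 -0.55348162] 0.04980248217149813
```

View pics/w7.png

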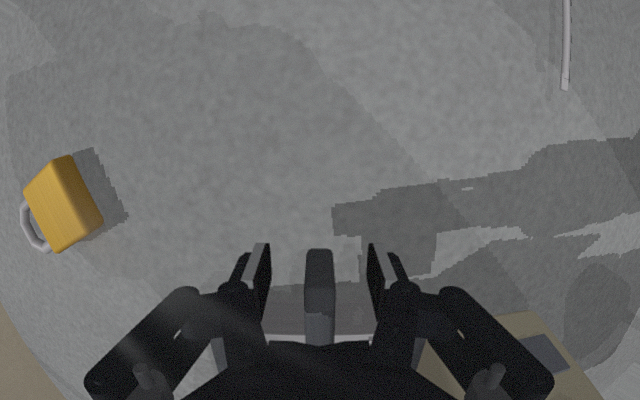

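View pics/s7z.png

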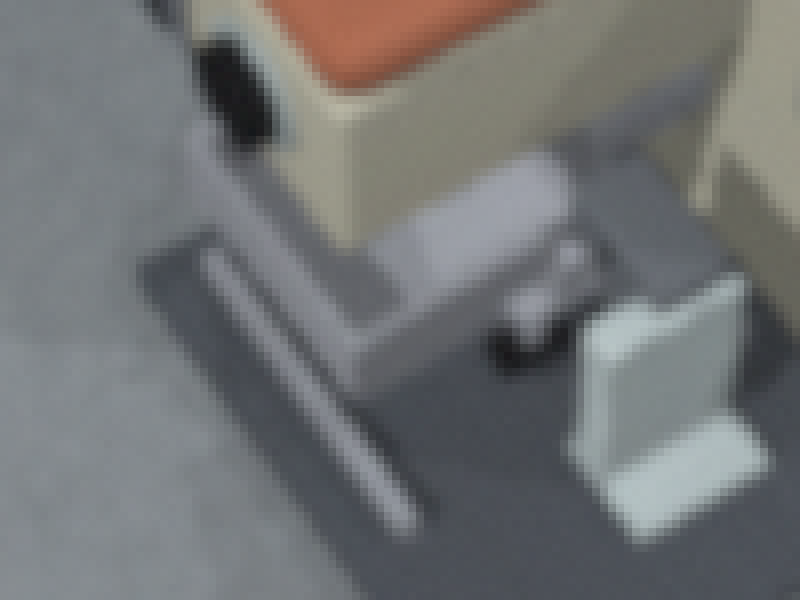

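Emit:
drive_tool(motion=[[0.01,0,0,0],[0.025,0,0,0],[0.045,0,0,0],[0.063,0,0,0],[0.072,0,0,0],[0.072,0,0,0]])

```text
t: 13.08
tcp_pos: [0.5441, -0.0568, 0.0593]
ee_rot: [0.0, -0.66, 0.751, 0.0]
force: [0.4, -0.3, 0.6]
opening: 0.0499
```

Emit:
drive_tool(motion=[[0,0,0,0.18],[0,0,0,0.36],[0,0,0,0.54],[0,0,0,0.72],[0,0,0,0.9],[0,0,0,1.08],[0,0,0.005,1.26],[0,0,0.01,1.44],[0,0,0.016,1.57],[0,0,0.019,1.57],[0,0,0.019,1.57]], claw=0.085)

```text
t: 14.45
tcp_pos: [0.544, -0.0554, 0.0401]
ee_rot: [-0.0, 0.062, 0.998, 0.0]
force: [0.6, -0.1, 0.3]
opening: 0.0851
```

```bash
python3 - <<'E' | tail -12
from fit import *
s=state(); print(s["t"],s["tcp_pos"],s["force"],s["opening"],s["qpos"]); X=q2R(s["ee_rot"])[:,0];print(np.arctan2(X[1],X[0]))
w=np.array(s["tcp_pos"][:2])-B[:2];a=B[2];print("bay",np.cos(a)*w[0]+np.sin(a)*w[1],-np.sin(a)*w[0]+np.cos(a)*w[1])
im=grab_frame("wrist"); cv2.imwrite("pics/w8.png",im[:,:,::-1])
im=grab_frame("scene"); cv2.imwrite("pics/s8z.png",cv2.resize(im[200:275,260:360,::-1],None,fx=8,fy=8,interpolation=3))
im=grab_frame("top"); cv2.imwrite("pics/t8z.png",cv2.resize(im[150:280,240:440,::-1],None,fx=4,fy=4,interpolation=3))
E
```

```text
[-0.8602  1.7397]
 [-3.2923 -0.4972]
 [-1.8956  0.1647]
 [ 0.0423 -0.2706]
 [ 0.3039  1.7505]
 [-1.7753  0.3999]
 [-0.4455  0.8073]
 [-0.7101 -0.2842]
 [-0.861   0.147 ]]
14.45 [ 0.544  -0.0554  0.0401] [ 0.5599 -0.0859  0.2895] 0.08506725854752839 [-0.2484  0.4221 -0.3638  0.7854  0.     -0.1242]
3.01742822842962
bay -0.2077971253647773 0.0009551451919376161
```

View pics/w8.png

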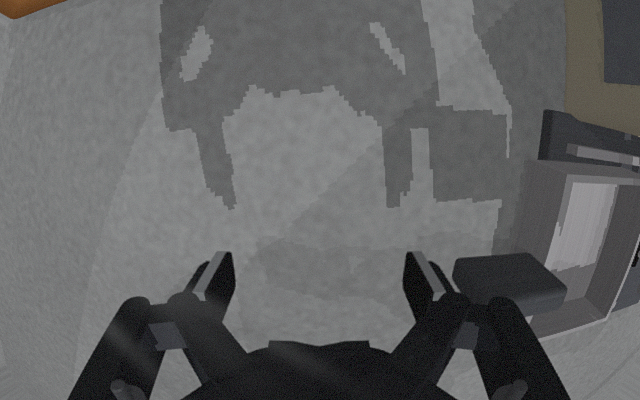

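View pics/t8z.png

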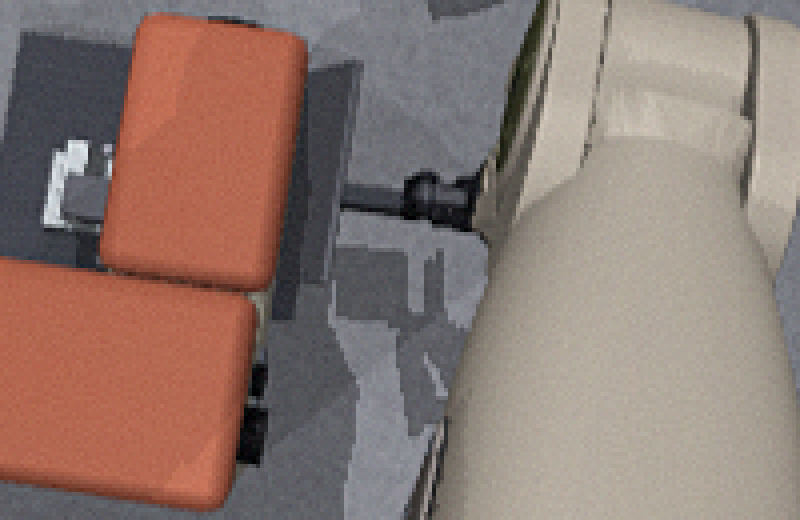

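View pics/s8z.png

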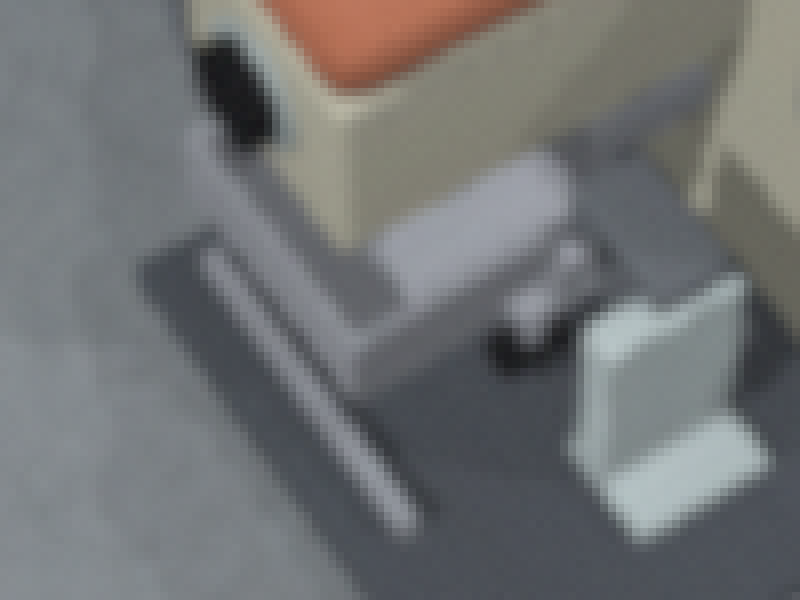

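```bash
cat > bay.py <<'E'
from h import *
np.set_printoptions(precision=4,suppress=True)
B=np.array([0.5712,0.1506,1.4441])
def inb(p):
    w=np.array(p[:2])-B[:2];a=B[2];return np.array([np.cos(a)*w[0]+np.sin(a)*w[1],-np.sin(a)*w[0]+np.cos(a)*w[1]])
def wb(q):
    a=B[2];l=np.array(q,float)/1e3;return np.array([B[0]+np.cos(a)*l[0]-np.sin(a)*l[1],B[1]+np.sin(a)*l[0]+np.cos(a)*l[1],l[2]])
z8=lambda u,v:(260+u/8,200+v/8)
def report():
    s=state();X=q2R(s["ee_rot"])[:,0];print("t",round(s["t"],2),"tcp bay",inb(s["tcp_pos"]),"F",np.array(s["force"]))
E
python3 - <<'E'
from bay import *
print("roller",inb(atz("scene",z8(522,345),.0314)))
print("rear wall bottom-outer corner",inb(atz("scene",z8(362,400),.012)),"top",inb(atz("scene",z8(358,335),.046)))
print("rail rear end",inb(atz("scene",z8(405,522),.022)))
# predict lever geometry for roller x
for rx in (30,36,42,48,54):
    print(rx,[ (proj("scene",wb((rx,y,31.4)))-[260,200])*8 for y in(-12,0,12)])
im=cv2.imread("pics/s8z.png");cv2.imwrite("pics/s8zz.png",cv2.resize(im[200:420,420:700],None,fx=2.8,fy=2.8,interpolation=2))
E
```

```text
roller [ 0.0329 -0.0023]
rear wall bottom-outer corner [ 0.0115 -0.0494] top [ 0.0081 -0.0482]
rail rear end [ 0.0605 -0.066 ]
30 [array([491.7968, 353.1678]), array([522.6987, 335.012 ]), array([553.408 , 316.9693])]
36 [array([502.6391, 366.6068]), array([533.5791, 348.3666]), array([564.3258, 330.2403])]
42 [array([513.5323, 380.1088]), array([544.5104, 361.7835]), array([575.2945, 343.573 ])]
48 [array([524.4767, 393.6742]), array([555.4928, 375.2634]), array([586.3144, 356.968 ])]
54 [array([535.4726, 407.3035]), array([566.5269, 388.8065]), array([597.3859, 370.4258])]
```

View pics/s8zz.png

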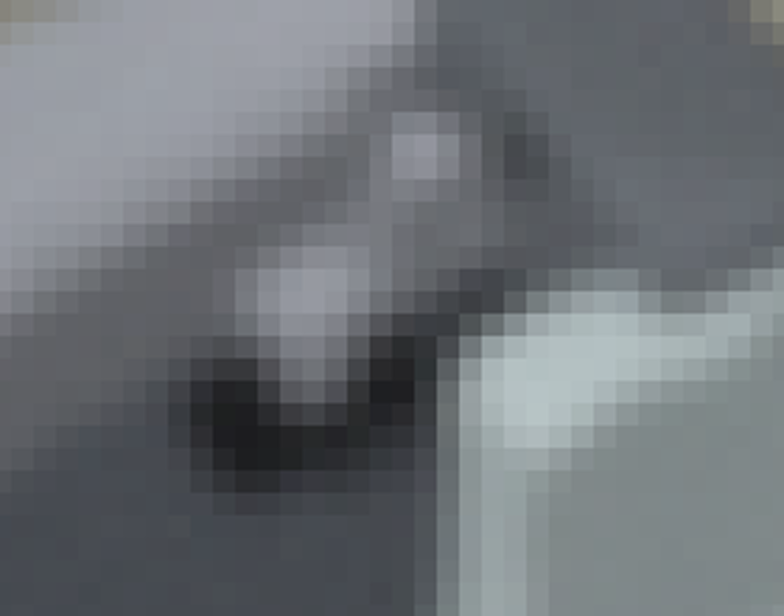

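Emit:
drive_tool(motion=[[0,0.005,0,0],[0,0.01,0,0],[0,0.012,0,0],[0,0.014,0,0]])

```text
t: 15.1
tcp_pos: [0.5464, -0.0423, 0.0407]
ee_rot: [0.0, 0.063, 0.998, -0.001]
force: [-0.1, -5.1, 2.8]
opening: 0.0847
```

Emit:
drive_tool(motion=[[0,0.0015,0,0],[0,0.003,0,0]])

```text
t: 15.35
tcp_pos: [0.5468, -0.0394, 0.0407]
ee_rot: [0.0, 0.064, 0.998, -0.001]
force: [-1.2, -5.9, 3.2]
opening: 0.0847
```

Emit:
drive_tool(motion=[[0,0.0015,0,0],[0,0.003,0,0]])

```text
t: 15.6
tcp_pos: [0.5471, -0.037, 0.0407]
ee_rot: [0.0, 0.064, 0.998, -0.001]
force: [-2.0, -8.1, 3.1]
opening: 0.085
```

Run:
```python
from bay import *
report()
im=grab_frame("scene"); cv2.imwrite("pics/s9z.png",cv2.resize(im[200:275,260:360,::-1],None,fx=8,fy=8,interpolation=3))
im=grab_frame("wrist"); cv2.imwrite("pics/w9.png",im[:,:,::-1])
```

```text
t 15.6 tcp bay [-0.1892  0.0002] F [-1.9909 -8.1145  3.0507]
```

View pics/s9z.png

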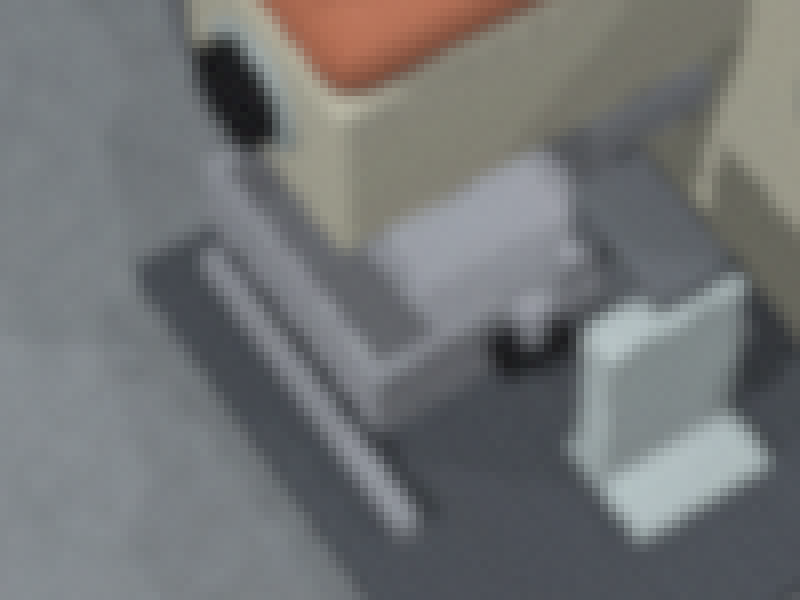

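View pics/w9.png

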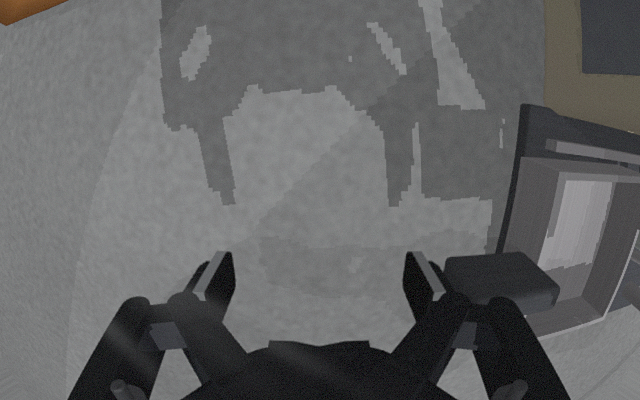

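```bash
cat >> bay.py <<'E'
_,_E,_=0,0,0
def shot(n):
    im=grab_frame("scene"); cv2.imwrite(f"pics/{n}.png",cv2.resize(im[200:275,260:360,::-1],None,fx=8,fy=8,interpolation=3))
E
python3 - <<'E'
from bay import *
for c in ((378,428,.012),(378,370,.046),(362,400,.012),(358,335,.046)): print(inb(atz("scene",z8(*c[:2]),c[2])))
a=cv2.cvtColor(cv2.imread("pics/s8z.png"),6).astype(np.float32);b=cv2.cvtColor(cv2.imread("pics/s9z.png"),6).astype(np.float32)
# pan side-corner patch shift
t=a[320:400,300:420]; r=cv2.matchTemplate(b,t,cv2.TM_CCOEFF_NORMED); print(cv2.minMaxLoc(r))
t=a[285:375,490:580]; r=cv2.matchTemplate(b,t,cv2.TM_CCOEFF_NORMED); print(cv2.minMaxLoc(r))
E
```

```text
[ 0.023 -0.051]
[ 0.0222 -0.0502]
[ 0.0115 -0.0494]
[ 0.0081 -0.0482]
(-0.7591291069984436, 0.9889728426933289, (588, 416), (324, 352))
(-0.8349812626838684, 0.9711009860038757, (10, 309), (490, 285))
```

Emit:
drive_tool(motion=[[0,0.0015,0,0],[0,0.003,0,0]])

```text
t: 15.95
tcp_pos: [0.5475, -0.0343, 0.0408]
ee_rot: [0.0, 0.064, 0.998, -0.001]
force: [-1.6, -8.3, 3.1]
opening: 0.0849
```

Emit:
drive_tool(motion=[[0,0.0015,0,0],[0,0.003,0,0]])

```text
t: 16.2
tcp_pos: [0.5479, -0.0313, 0.0408]
ee_rot: [0.0, 0.064, 0.998, -0.001]
force: [-0.6, -8.2, 3.1]
opening: 0.085
```

Run:
```python
from bay import *
report(); shot("s10z")
a=cv2.cvtColor(cv2.imread("pics/s8z.png"),6).astype(np.float32);b=cv2.cvtColor(cv2.imread("pics/s10z.png"),6).astype(np.float32)
for (y0,y1,x0,x1) in ((320,400,300,420),(285,375,490,580),(320,375,480,580)):
    t=a[y0:y1,x0:x1]; r=cv2.matchTemplate(b,t,cv2.TM_CCOEFF_NORMED); m=cv2.minMaxLoc(r); print(m[1],m[3][0]-x0,m[3][1]-y0)
```

```text
t 16.2 tcp bay [-0.1834  0.0002] F [-0.6406 -8.167   3.1235]
0.9685615301132202 32 40
0.8886511921882629 120 200
0.8214482665061951 8 8
```

View pics/s10z.png

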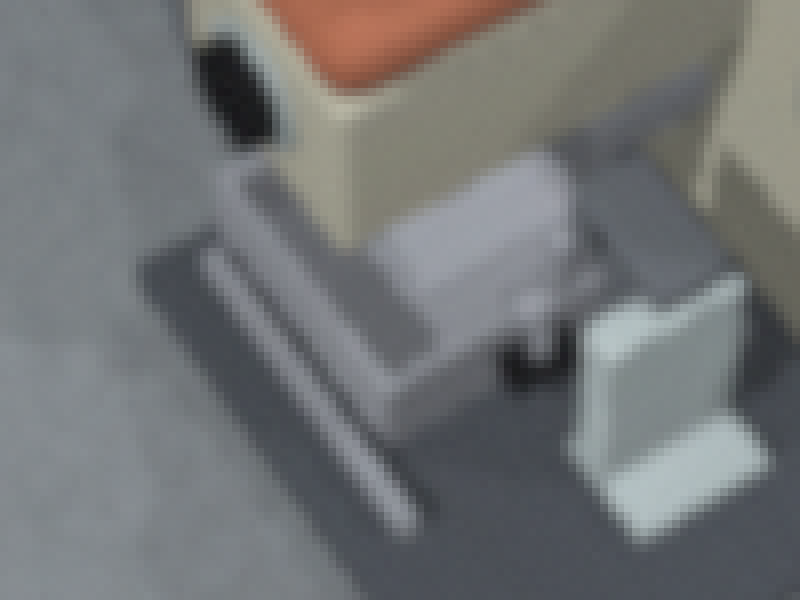

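Emit:
drive_tool(motion=[[0,0.0015,0,0],[0,0.003,0,0],[0,0.0045,0,0],[0,0.0045,0,0]])

```text
t: 16.75
tcp_pos: [0.5484, -0.0267, 0.0407]
ee_rot: [0.0, 0.064, 0.998, -0.001]
force: [-0.6, -8.6, 3.3]
opening: 0.0851
```

Run:
```python
from bay import *
report(); shot("s11z")
im=cv2.imread("pics/s11z.png");i0=cv2.imread("pics/s8z.png")
f=lambda i:cv2.resize(i[200:420,440:640],None,fx=1.9,fy=1.9,interpolation=2)
cv2.imwrite("pics/c11.png",np.hstack([f(i0),f(im)]))
a=cv2.cvtColor(i0,6).astype(np.float32);b=cv2.cvtColor(im,6).astype(np.float32)
t=a[320:400,300:420]; r=cv2.matchTemplate(b,t,cv2.TM_CCOEFF_NORMED); m=cv2.minMaxLoc(r); print(m[1],m[3][0]-300,m[3][1]-320)
for rx in (30,34,38,42,46):
    print(rx,[ (proj("scene",wb((rx,y,31.4)))-[260,200])*8 for y in(-12,12)])
```

```text
t 16.75 tcp bay [-0.1787  0.0002] F [-0.5549 -8.5803  3.2588]
0.9810922145843506 40 56
30 [array([491.7968, 353.1678]), array([553.408 , 316.9693])]
34 [array([499.0194, 362.1201]), array([560.6809, 325.8098])]
38 [array([506.2645, 371.1004]), array([567.9764, 334.6776])]
42 [array([513.5323, 380.1088]), array([575.2945, 343.573 ])]
46 [array([520.8228, 389.1453]), array([582.6354, 352.4961])]
```

View pics/c11.png

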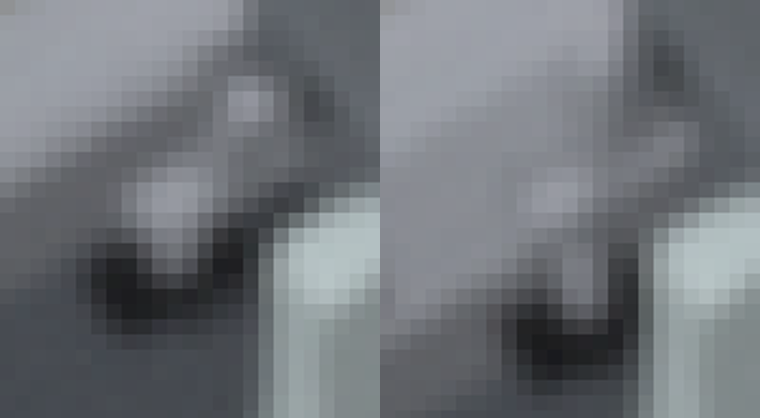

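View pics/s11z.png

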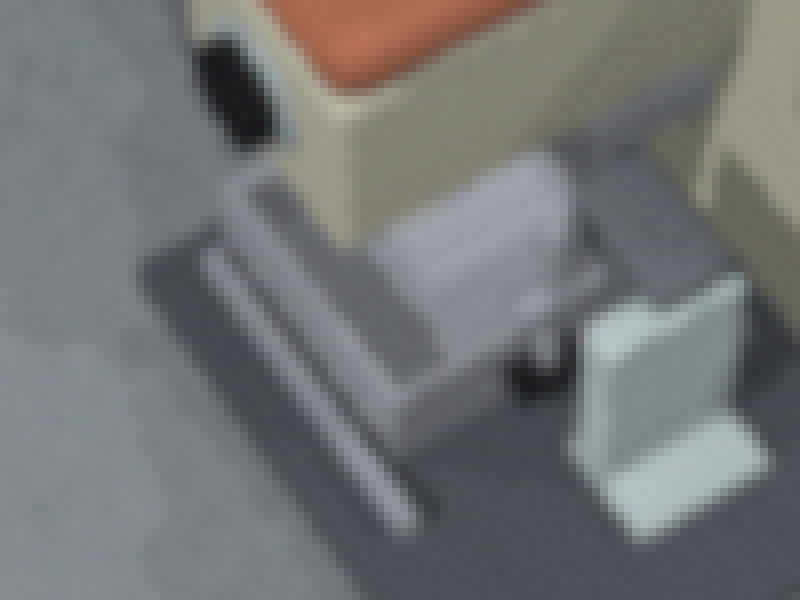

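Emit:
drive_tool(motion=[[0,-0.004,0,0],[0,-0.015,0,0],[0,-0.04,0,0],[0,-0.07,0,0],[0,-0.09,0,0],[0,-0.09,0,0]])

```text
t: 17.55
tcp_pos: [0.5365, -0.1161, 0.0402]
ee_rot: [0.0, 0.065, 0.998, 0.0]
force: [-0.2, 0.3, -0.2]
opening: 0.085
```

Run:
```python
from bay import *
report(); shot("s12z")
im=cv2.imread("pics/s12z.png");i0=cv2.imread("pics/s11z.png")
f=lambda i:cv2.resize(i[200:420,440:640],None,fx=1.9,fy=1.9,interpolation=2)
cv2.imwrite("pics/c12.png",np.hstack([f(i0),f(im)]))
im=grab_frame("wrist"); cv2.imwrite("pics/w12.png",im[:,:,::-1])
im=grab_frame("top"); cv2.imwrite("pics/t12.png",im[:,:,::-1])
```

```text
t 17.55 tcp bay [-0.2689  0.0007] F [-0.1699  0.2824 -0.219 ]
```

View pics/c12.png

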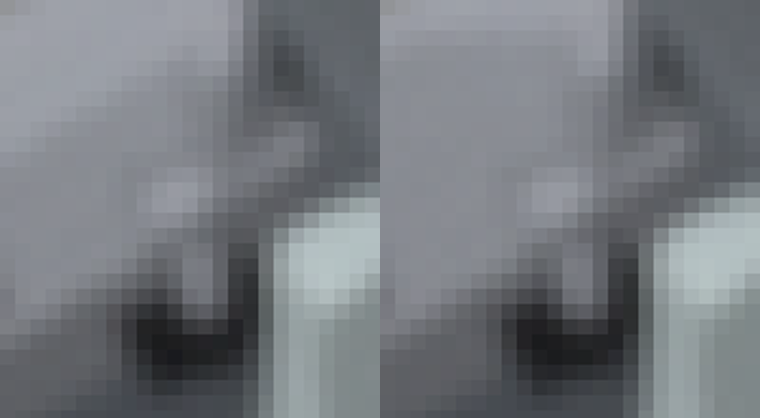

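View pics/w12.png

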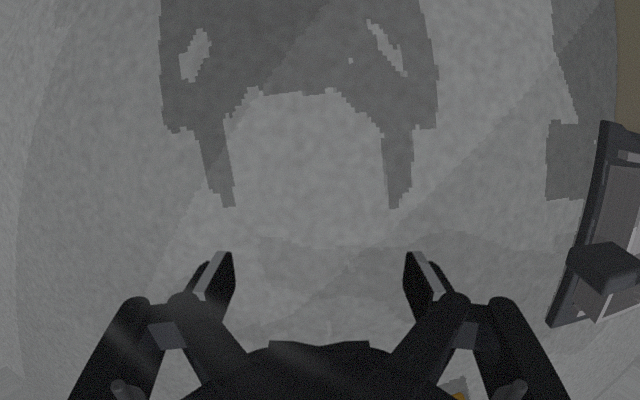

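View pics/t12.png

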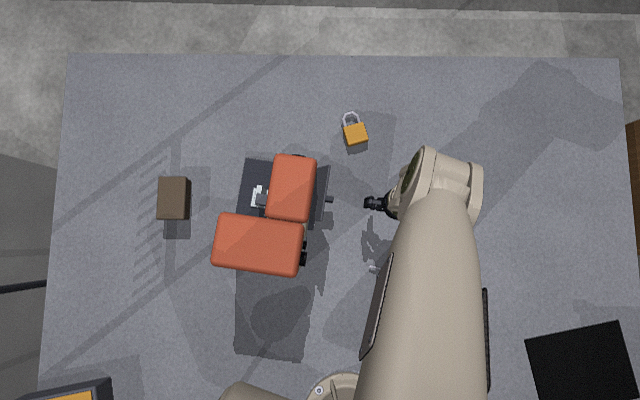

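```bash
python3 -c "
from rig import *
print(close_job(), state()['t'])"
```

```text
the job is handed in; nothing more can be done
the job is handed in; nothing more can be done
```

The tray is in the bay, flat between the rails with its grip towards the open front, and it alone holds the lever at about mid-travel. I handed the job in at about 17.7 s, with the gripper clear of the tray.

- **How it was done:** The moves could not tilt the tool, so I carried the tray by the very end of its grip and set it down part-way in. I let go, turned the gripper a quarter turn and pushed the tray home with the back of an open finger.
- **Lever position:** My estimate is 0.25 rad. The push after roller contact was about 11.3 mm, and the pictures show the roller moved about 11.5 mm. Taking the earliest and latest likely contact points gives 0.23 to 0.29 rad, inside the 0.16 to 0.36 range.
- **After letting go:** The tray and lever looked unchanged in the picture and the tool force was close to zero.
- **Visor contact:** While feeling for how far in the gripper could go, its body pressed on the visor with about 31 N, under the 40 N limit. I backed off at once.
- **Disagreements:** The top camera put the tray about 5 mm and 0.025 rad away from what the arm reported. I trusted the arm, and later pictures showed the tray lying parallel to the rails.
- **Bystanders:** The tin and padlock look unmoved. In the last top picture the arm hides most of the screwdriver, but I did not go near it.

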